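# Set the polariser ring and clip in the light shield

## Task

Make the polarising viewer ready: turn its graduated ring until the scale reads 60 degrees at the black index line on the yellow block, then take the black light shield from its stand and push it, orange edge up, down between the two spring clips of the viewer until it is fully home on the base. Let go of everything, with the ring still at 60, and do not knock over or shift the small green-capped vial, the black-capped bottle and the red stapler nearby.

Things in the scene. Friction and masses are not known exactly. Their poses are not given: they have to be found in the camera images.
- viewer: Polarising viewer, fixed: white light-box base 190 (x) x 124 (y) x 30 mm high (rubber foot included). Origin on the underside; the base spans x -105 to +85 and y -62 to +62 mm about it. Local -x is the front with the yellow index block, local +x carries the spring clips, z up.
- scale_ring (a joint): Scale reading of the graduated ring in rad (60 degrees = 1.047). Grows as the ring turns counter-clockwise seen from above, about the vertical through ring_axis. Starts between 189 and 264 degrees, more than most wrists turn in one grasp; a little stiff (about 0.1 N m), stays where left, stops at -6 and 298 degrees.
- ring_axis (a point): On the ring's axis at the top of its round black knurled collar: 56 mm across, from 38 to 68 mm above the worktop, gripped from any side to turn the ring. Below it the ring's white flange, 104 mm across, top 38 mm above the worktop. On the viewer at x -35, y 0 mm; axes are the viewer's, not turning with the ring.
- index_line (a point): Inner end of the black index line on the yellow block, 54 mm to the viewer's -x from the ring's axis, 38 mm above the worktop; the scale is read here. The flange has black lines every 10 degrees, longer every 30, a broad red one at 0, a broad blue one at 90; the scale grows clockwise from red to blue.
- slot_floor (a point): Centre of the shield's slot on the base's top, 30 mm above the worktop, at x +60, y 0 mm of the viewer; axes as the viewer's; the slot runs along y. Flared lips open its mouth to about 18 mm at 70 mm above the worktop. End cheeks at y -46 and +46 mm, 14 mm high. The clips resist from about 33 mm above the floor: 5 to 12 N of steady push bring the shield down.
- clip_l_at (a point): Left spring clip, at the slot floor, y +30 mm of slot_floor; steel, 18 mm wide, about 40 mm high. Fixed back on the +x side, its face 4 mm from the slot's centre; sprung jaw on the -x side, leaving a gap of 5.5 mm at rest, yielding up to 6 mm, pushing with about 1.2 N per mm.
- clip_r_at (a point): Right spring clip, at the slot floor, y -30 mm of slot_floor; steel, 18 mm wide, about 40 mm high. Fixed back on the +x side, its face 4 mm from the slot's centre; sprung jaw on the -x side, leaving a gap of 5.5 mm at rest, yielding up to 6 mm, pushing with about 1.2 N per mm.
- shield: Light shield, loose: upright black plastic panel 8 mm thick (local x), 80 mm wide (y), 90 mm high (z), 90 g, with an orange top edge. Origin at the centre of its underside. The two faces are alike.
- shield_top (a point): Centre of the shield's orange top edge, 90 mm above its underside.
- stand: Grey slotted stand, fixed, 50 (x) x 104 (y) x 26 mm high, origin at the centre of its underside. The shield starts upright in its slot (11 mm wide, along y), its foot 8 mm above the worktop, 18 mm deep in the slot; lift it straight up.
- test_vial: Bystander: white vial with green cap, 34 mm across, 62 mm high, loose; origin at the centre of its underside.
- reagent_c: Bystander: white bottle with black cap, 38 mm across, 89 mm high, loose; origin at the centre of its underside.
- stapler: Bystander: small red stapler, 30 (x) x 105 (y) x 34 mm high, loose, standing flat; origin at the centre of its underside.

How it is judged:
On the way, in this order (a step that is already met when the one before it is completed fails the run):
1. the ring's scale reads 60 degrees at the index line (value of joint scale_ring between 0.9872 and 1.1072 rad), for 0.3 s.
2. the light shield is pushed home between the spring clips with the ring still at 60 (all of step 1 and z of shield in the frame of slot_floor below 0.003 m and horizontal distance between shield and slot_floor below 0.008 m and angle between shield's own z axis and vertical below 0.06 rad and angle between the y axis of shield and the y axis of viewer, either way round below 0.06 rad), for 0.2 s.
At the end, for the whole second after the job is handed in: The scale reads 60 degrees within 3.4; the shield stands upright in the clips, its foot within 3 mm of the slot floor, within 8 mm of the slot's centre, within 3.4 degrees of vertical and square to the slot, at rest (all of step 2 and linear speed of shield below 0.01 m/s); the robot touches nothing.
It fails at once if the vial was shifted by more than 30 mm or tipped (distance of test_vial from where it was at the start of the episode above 0.03 m or angle between test_vial's own z axis and vertical above 0.5 rad).
It fails at once if the bottle was shifted by more than 30 mm or tipped (distance of reagent_c from where it was at the start of the episode above 0.03 m or angle between reagent_c's own z axis and vertical above 0.5 rad).
It fails at once if the stapler was shifted by more than 30 mm or tipped (distance of stapler from where it was at the start of the episode above 0.03 m or angle between stapler's own z axis and vertical above 0.5 rad).
It also fails if it takes over 67 s, if anything falls off the work surface, if the arm or the gripper's body presses on something with over 40 N, if the wrist force passes 120 N, or if a joint passes its speed limit or range.

## Robot

A 7-joint arm with a two-finger parallel gripper is mounted at the origin on a cart in front of the work surface, level with it; the furniture and walls round the work are solid. World frame = base frame: x ahead of the robot, y to its left, z up, the work surface at z = 0. Lengths are in m, angles in rad, forces in N, time in s.
With the tool pointing down it reaches from about 0.4 to 0.9 m from the base axis. Payload 5.6 kg.
Tool frame: the origin (TCP) lies at the very end of the fingers, on their centre line; the grasp point (between the pads) lies 19 mm behind it; z points along the fingers, y is the line along which they close (so a half turn about z gives the same grasp; the last joint's range is limited). The gripper opens to 92 mm and grips with 3 to 60 N. Pads are 20 mm wide; open, the fingers measure 128 mm over their backs; the gripper's body (75 mm by 189 mm) begins 69 mm behind the grasp point.
Start: joints at [1.161, 0.468, -0.012, 1.603, 0.006, 1.071, -0.056], TCP at [0.233, -0.607, 0.215] pointing down, gripper open.
Joint ranges: [-2.53, 2.53], [-0.31, 2.02], [-1.57, 1.55], [0.28, 2.44], [-1.29, 4.43], [0.15, 1.84], [-2.92, 2.92]. Speed limits (rad/s): [2.57, 2.57, 3.14, 3.14, 3.14, 3.14, 3.14].

## Interface

Orientations are given as a unit quaternion [x, y, z, w].
In Python, from bench import arm, grab_frame, camera_info, find_in, tip_of gives the robot as it stands. The module is installed in compiled form; this text tells all that it offers.
- The arm moves only by the shell command python3 -m handwheel 'ROWS' [FORCE]. ROWS is JSON, a list that holds one entry, the list of rows, each a list of 5 numbers: the shift along the tool's x, y, z in mm, then the turn about the tool's z in degrees, then the closure, from 0 (fully open) to 1 (shut). A call has exactly 10 rows; each row is the pose to reach, as a shift and turn from the pose commanded when the call began, along the tool's axes at that moment; what a row does not reach only later rows make up. A row lasts 1/10 s, in which the tool goes at most 50 mm and 8.59 degrees, less where a joint would pass 70% of its speed; a pose out of reach is approached as far as the arm can. A call with a gripper value outside its range is refused whole. The fingers move at their own pace and stop on an object; FORCE is the grip in N (left out, the last holds). Time passes only in rows, so rows that repeat a pose let the fingers close, or fill a call up. It gives the time, the measured TCP pose, the force, the opening and the grip force at its end, in the units of the state.
- arm.state(): the state, without advancing time (a new reading comes with each control period).
- grab_frame(name): name is "side" or "top"; returns the picture (384x512x3 uint8, red, green, blue); there is no depth.
- camera_info(name): a dict with "fx", "fy", "cx", "cy" (pixels), "eye" and "attitude" of the camera in the world. Camera axes: x right, y down, z forward; pixel columns grow to the right and rows downward; lengths in m; the calibration is good to about 2 mm. A picture is of the moment at which its call begins. camera_info takes no time and is no camera call.
- arm.hand_in(): hands the job in; it is judged then, once.
Trained networks look in the newest picture that a camera, given by its name, has taken for a name from the list of things; names that differ only in an ending like _2 or _b are one class to them, and where a whole thing is asked for, a point or a joint stands for the part that bears it (a point fixed in the world has none). Each returns a list of dicts, best first, with "confidence" (0 to 1); they miss things now and then, are a little off and sometimes report something else, mostly with a low value. They report only what shows in the picture. A call takes as long as a camera call.
- find_in(camera, name): "extent" ([left, top, right, bottom] in pixels, round what is visible of it).
- tip_of(camera, name): "uv" ([column, row] in pixels: a listed point, or the origin of a listed thing).
The state is a dict: "time_s": time; "joints": joint angles; "qvel": joint speeds; "effort": joint torques, N m; "tool_pos": TCP position; "eef_rot": TCP orientation; "force": force on the tool from outside, world axes, zero at the start; "ft_torque": the same for the moment, N m; "finger_gap": finger opening in m; "grip_force": force on a finger pad.
Only numpy, scipy, OpenCV 4.12 (cv2) and the standard library are available. Lean on these libraries where they do the work, as an engineer would, in place of code of your own. Each camera call takes 0.05 s, during which the arm holds its last target. There are 200 camera calls.

## Working session

There is one attempt and no reset: what is moved stays moved. The work goes in short steps, Python scripts to look and compute and a shell command to move; the robot and the scene stay as the last step left them, time stands still between calls to the robot, and variables do not carry over. Pictures are saved under pics/ and viewed, at most 10 in all, crops included, and the job is handed in when it is done.

```bash
mkdir -p pics
cat > h.py <<'E'
import numpy as np, cv2
from scipy.spatial.transform import Rotation as R
from bench import arm, grab_frame, camera_info, find_in, tip_of
def att(c):
    a=np.array(c["attitude"],float)
    return a if a.shape==(3,3) else R.from_quat(a).as_matrix()
def ray(name,uv):
    c=camera_info(name); d=np.array([(uv[0]-c["cx"])/c["fx"],(uv[1]-c["cy"])/c["fy"],1.])
    return np.array(c["eye"]),att(c)@d
def at_z(name,uv,z):
    e,d=ray(name,uv); return e+d*(z-e[2])/d[2]
def proj(name,p):
    c=camera_info(name); q=att(c).T@(np.array(p)-np.array(c["eye"]))
    return np.array([c["fx"]*q[0]/q[2]+c["cx"],c["fy"]*q[1]/q[2]+c["cy"]])
E
python3 - <<'E'
from h import *
np.set_printoptions(precision=4,suppress=True)
ims=[]
for n in("top","side"):
    im=grab_frame(n); cv2.imwrite(f"pics/{n}0.png",cv2.cvtColor(im,cv2.COLOR_RGB2BGR)); print(n,camera_info(n))
Z=dict(ring_axis=.068,index_line=.038,slot_floor=.03,clip_l_at=.03,clip_r_at=.03,shield_top=.098,stand=0,viewer=0,test_vial=0,reagent_c=0,stapler=0)
for k,z in Z.items():
  for n in("top","side"):
    for r in tip_of(n,k)[:1]: print(k,n,np.round(r["uv"],1),round(r["confidence"],2),at_z(n,r["uv"],z)[:2])
print(arm.state())
E
```

```text
top {'fx': 397.90938100746564, 'fy': 397.90938100746564, 'cx': 250.95279477868715, 'cy': 192.99460950163964, 'eye': array([ 0.3935, -0.3444,  0.9842]), 'attitude': array([ 0.7056, -0.7016,  0.0679, -0.0729])}
side {'fx': 402.52832329052734, 'fy': 402.52832329052734, 'cx': 261.9445380992221, 'cy': 191.2331367375722, 'eye': array([ 0.545 , -1.106 ,  0.5855]), 'attitude': array([ 0.8828, -0.0296,  0.0126, -0.4687])}
ring_axis top [248.5 242.9] 0.93 [ 0.4619 -0.3325]
ring_axis side [205.6 192.8] 0.63 [ 0.4624 -0.3394]
index_line top [244.2 268.1] 0.55 [ 0.4055 -0.3225]
index_line side [184.2 200.6] 0.86 [ 0.409  -0.3241]
slot_floor top [249.  200.1] 0.66 [ 0.5686 -0.3324]
slot_floor side [245.3 206.9] 0.79 [ 0.5517 -0.3485]
clip_l_at top [238.1 204.1] 0.91 [ 0.5585 -0.306 ]
clip_l_at side [249.6 195.8] 0.65 [ 0.5635 -0.3038]
clip_r_at top [267.6 205.1] 0.86 [ 0.5564 -0.3777]
clip_r_at side [246.  211.4] 0.71 [ 0.5528 -0.366 ]
shield_top top [170.4 231.4] 0.59 [ 0.4842 -0.1584]
shield_top side [214.6 142.9] 0.52 [ 0.4788 -0.151 ]
stand top [176.  234.9] 0.79 [ 0.4856 -0.1521]
stand side [
[... 263 characters left out ...]
 0.78 [ 0.5511 -0.5531]
reagent_c side [249.3 285.6] 0.83 [ 0.5521 -0.5644]
stapler top [241.5 152.8] 0.68 [ 0.6978 -0.3118]
stapler side [303.8 207.1] 0.68 [ 0.6951 -0.3187]
{'time_s': 1.2, 'joints': array([ 1.161 ,  0.4675, -0.0116,  1.6027,  0.006 ,  1.0714, -0.0563]), 'qvel': array([-0.0003,  0.001 , -0.0001,  0.0009,  0.0003,  0.0016,  0.0007]), 'effort': array([  0.0001, -52.0423,  -0.0128, -24.4055,  -0.0567,   0.0116,
         0.    ]), 'tool_pos': array([ 0.2331, -0.6068,  0.2146]), 'eef_rot': array([ 0.9832,  0.1823, -0.    ,  0.    ]), 'force': array([-0.1502, -0.0484,  0.2611]), 'ft_torque': array([ 0.0099, -0.0048,  0.0263]), 'grip_force': 0.0, 'finger_gap': 0.09176632477170521}
```

View pics/top0.png

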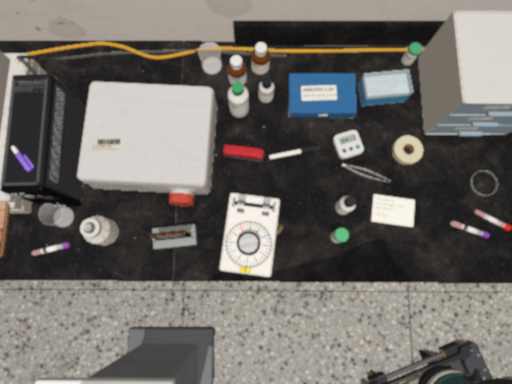

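View pics/side0.png

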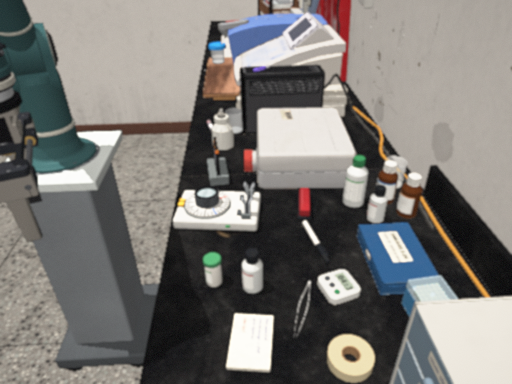

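Run:
```python
from h import *
im=cv2.imread("pics/top0.png")
a=cv2.resize(im[185:285,210:290],None,fx=6,fy=6,interpolation=cv2.INTER_CUBIC)
b=cv2.resize(im[215:255,145:205],None,fx=5,fy=5,interpolation=cv2.INTER_CUBIC)
o=np.zeros((600,790,3),np.uint8); o[:,:480]=a; o[:200,485:785]=b; cv2.imwrite("pics/crop0.png",o)
# viewer top-face outline by brightness
g=cv2.cvtColor(im,cv2.COLOR_BGR2HSV); m=((g[...,2]>150)&(g[...,1]<60)).astype(np.uint8)
n,l,s,c=cv2.connectedComponentsWithStats(m); i=l[265,235]; 
mm=cv2.morphologyEx((l==i).astype(np.uint8),cv2.MORPH_CLOSE,np.ones((9,9)))
r=cv2.minAreaRect(np.argwhere(mm)[:,::-1].astype(np.float32)); print(r,s[i])
for q in cv2.boxPoints(r): print(q,at_z("top",q,.03)[:2])
m=(g[...,0]<22)&(g[...,1]>90);m[:220]=0;m[250:]=0;m[:,:150]=0;m[:,198:]=0
pts=np.argwhere(m)[:,::-1]; print(len(pts))
if len(pts)>5:
  r=cv2.minAreaRect(pts.astype(np.float32));print(r); print([at_z("top",q,.098)[:2] for q in cv2.boxPoints(r)], at_z("top",r[0],.098))
```

```text
((249.68560791015625, 234.35809326171875), (52.468990325927734, 79.2982177734375), 7.594643592834473) [ 219  193   61   84 3445]
[218.44107 270.19214] [ 0.4003456  -0.26164484]
[228.92142 191.58954] [ 0.58948661 -0.28306969]
[280.93015 198.52405] [ 0.57285902 -0.41024425]
[270.4498  277.12665] [ 0.38514614 -0.38406401]
79
((167.9158477783203, 234.15841674804688), (3.084615707397461, 36.21935272216797), 84.2894058227539)
[array([ 0.47715435, -0.11256319]), array([ 0.48564958, -0.19267391]), array([ 0.47880844, -0.19362436]), array([ 0.47033449, -0.11363518])] [ 0.47798151 -0.15310032  0.098     ]
```

View pics/crop0.png

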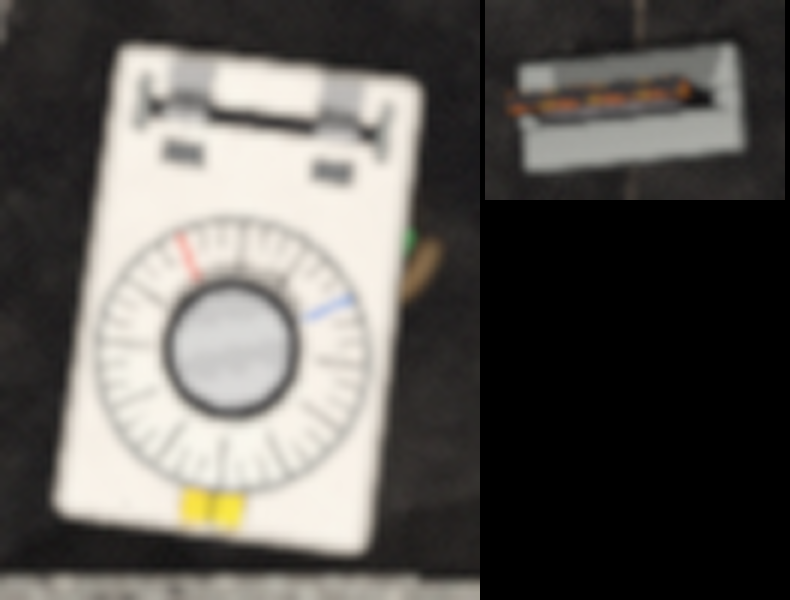

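Run:
```python
from h import *
from scipy.optimize import least_squares
np.set_printoptions(precision=4,suppress=True)
P=lambda u,v:np.array([210+(u+.5)/6-.5,185+(v+.5)/6-.5])
obs=[((233.5,350),(-35,0,68)),((233.5,353),(-35,0,38)),((213,495),(-89,0,38)),((145,103),(60,46,44)),((382,135),(60,-46,44)),((110,45),(85,62,30)),((424,80),(85,-62,30)),((370,553),(-105,-62,30)),((53,517),(-105,62,30))]
def W(p,l): c,s=np.cos(p[2]),np.sin(p[2]); l=np.array(l)/1e3; return np.array([p[0]+c*l[0]-s*l[1],p[1]+s*l[0]+c*l[1],l[2]])
f=lambda p:np.concatenate([proj("top",W(p,l))-P(*u) for u,l in obs])
r=least_squares(f,[.497,-.333,-.12],loss="soft_l1");p=r.x;print(p,np.degrees(p[2]),f(p).reshape(-1,2))
ax=W(p,(-35,0,38));print("axis",ax,"slot",W(p,(60,0,30)),"side uv",proj("side",W(p,(-35,0,68))),proj("side",W(p,(60,0,30))))
ang=lambda u:np.degrees(np.arctan2(*(at_z("top",P(*u),.038)-ax)[1::-1]))
i=np.degrees(np.arctan2(*(W(p,(-89,0,38))-ax)[1::-1]))
for u in[(181,236),(198,275),(190,255)]: print("red read",(ang(u)-i)%360)
for u in[(350,298),(307,318)]: print("blue read",(ang(u)-i)%360+90)
print("tool yaw x",np.degrees(2*np.arctan2(.1823,.9832)))
```

```text
[ 0.4967 -0.3358 -0.1147] -6.5696571175353435 [[-0.2882 -0.0197]
 [-0.1207  0.4331]
 [ 0.4796 -0.184 ]
 [ 0.4066  0.0992]
 [-0.9892 -0.7097]
 [ 1.3521  0.0239]
 [-0.6018  0.1372]
 [-0.2346  0.3318]
 [ 0.2534 -0.1666]]
axis [ 0.4619 -0.3318  0.038 ] slot [ 0.5563 -0.3427  0.03  ] side uv [205.5661 190.9477] [247.1762 205.3502]
red read 210.5147171144252
red read 210.4447987257124
red read 210.14115264790263
blue read 212.96716308345106
blue read 213.663171079325
tool yaw x 21.00841148858287
```

```bash
cat > rel.py <<'E'
import sys; from h import *
# target x y z yaw(tool x, deg) -> mm in tool axes + turn
s=arm.state(); Rm=R.from_quat(s["eef_rot"]).as_matrix(); t=np.array(list(map(float,sys.argv[1:4])))
print("d",np.round(Rm.T@(t-s["tool_pos"])*1e3,1),"yaw",round(np.degrees(np.arctan2(Rm[1,0],Rm[0,0])),2),"tilt",np.round(Rm[2],3),"j",np.round(s["joints"],2),"pos",np.round(s["tool_pos"],4),"F",np.round(s["force"],1),"t",s["time_s"])
E
python3 -m handwheel '[[[30,-17,0,-8,0],[65,-35,0,-16,0],[100,-55,0,-24,0],[138,-77,0,-32,0],[176,-98,0,-40,0],[214,-120,0,-48,0],[250,-140,0,-56,0],[285,-159,0,-64,0],[305,-171,0,-72,0],[312,-175,0,-80,0]]]' 40; python3 rel.py .462 -.332 .046
```

```text
time_s: 2.2
tool_pos: [0.4638, -0.3284, 0.2149]
eef_rot: [0.632, 0.775, 0.001, 0.0]
force: [-1.0, -1.0, 0.1]
finger_gap: 0.0922
grip_force: 0.0
d [ -3.3  -2.8 168.9] yaw 101.62 tilt [ 0.     0.001 -1.   ] j [ 0.89  0.37 -0.42  1.79  0.17  1.02  0.61] pos [ 0.4638 -0.3284  0.2149] F [-1.  -1.   0.1] t 2.2
```

```bash
python3 -m handwheel '[[[-2,-1,20,-8,0],[-3,-3,45,-16,0],[-3,-3,70,-24,0],[-3,-3,95,-32,0],[-3,-3,120,-40,0],[-3,-3,140,-40,0],[-3,-3,150,-40,0],[-3,-3,150,-40,0],[-3,-3,150,-40,0],[-3,-3,150,-40,0]]]' 40; python3 rel.py .462 -.332 .046
python3 - <<'E'
from h import *
grab_frame("top"); im=grab_frame("side")
cv2.imwrite("pics/s1.png",cv2.resize(cv2.cvtColor(im,cv2.COLOR_RGB2BGR)[120:260,130:330],None,fx=4,fy=4,interpolation=2))
E
```

```text
time_s: 3.2
tool_pos: [0.46, -0.3355, 0.0658]
eef_rot: [0.334, 0.943, -0.0, 0.001]
force: [0.3, 0.7, 0.6]
finger_gap: 0.0916
grip_force: 0.0
d [ 0.7  4.  19.8] yaw 141.01 tilt [-0.002 -0.    -1.   ] j [ 0.94  0.59 -0.48  1.88  0.38  0.76  1.14] pos [ 0.46   -0.3355  0.0658] F [0.3 0.7 0.6] t 3.2
```

View pics/s1.png

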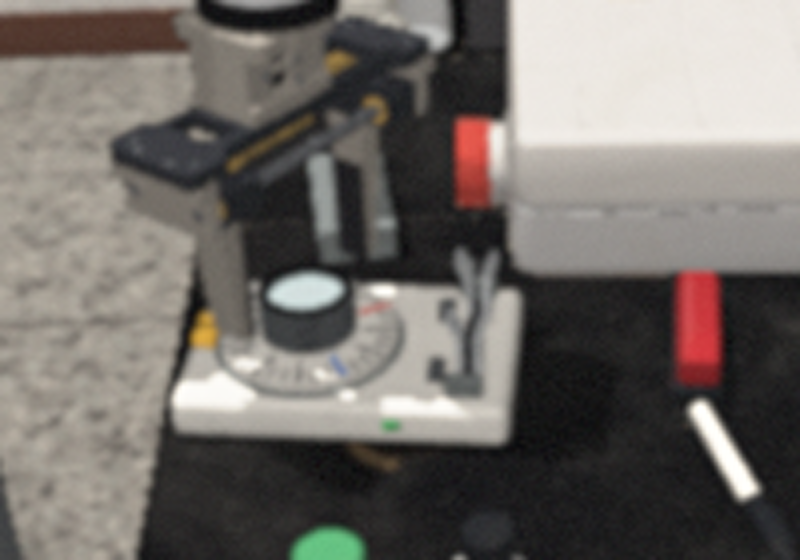

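```bash
python3 -m handwheel '[[[1,4,7,0,0],[1,4,14,0,0],[1,4,20,0,0],[1,4,20,0,0.2],[1,4,20,0,0.5],[1,4,20,0,0.7],[1,4,20,0,0.7],[1,4,20,0,0.7],[1,4,20,0,0.7],[1,4,20,0,0.7]]]' 40; python3 rel.py .462 -.332 .046
```

```text
time_s: 4.3
tool_pos: [0.4614, -0.331, 0.0448]
eef_rot: [0.334, 0.943, 0.0, 0.0]
force: [1.3, 1.7, 0.4]
finger_gap: 0.0552
grip_force: 40.0
d [-1.1 -0.4 -1.2] yaw 141.03 tilt [-0.001  0.001 -1.   ] j [ 0.92  0.62 -0.47  1.9   0.4   0.72  1.11] pos [ 0.4614 -0.331   0.0448] F [1.3 1.7 0.4] t 4.3
```

Well gripped with low side force. Turn clockwise (+) by 151° in two calls.

```bash
python3 -m handwheel '[[[0,0,0,5,0.7],[0,0,0,13,0.7],[0,0,0,21,0.7],[0,0,0,29,0.7],[0,0,0,37,0.7],[0,0,0,45,0.7],[0,0,0,53,0.7],[0,0,0,61,0.7],[0,0,0,69,0.7],[0,0,0,76,0.7]]]' 40; python3 rel.py .462 -.332 .046
python3 -m handwheel '[[[0,0,0,8,0.7],[0,0,0,16,0.7],[0,0,0,24,0.7],[0,0,0,32,0.7],[0,0,0,40,0.7],[0,0,0,48,0.7],[0,0,0,56,0.7],[0,0,0,64,0.7],[0,0,0,71,0.7],[0,0,0,75,0.7]]]' 40; python3 rel.py .462 -.332 .046
```

```text
time_s: 5.3
tool_pos: [0.4644, -0.3304, 0.0448]
eef_rot: [0.844, 0.536, 0.002, 0.002]
force: [9.1, 0.5, -6.7]
finger_gap: 0.0552
grip_force: 40.0
d [-2.5 -1.4 -1.2] yaw 64.85 tilt [ 0.002  0.005 -1.   ] j [ 0.67  0.57 -0.14  1.91  0.12  0.67  0.02] pos [ 0.4644 -0.3304  0.0448] F [ 9.1  0.5 -6.7] t 5.3
time_s: 6.3
tool_pos: [0.4658, -0.3331, 0.0449]
eef_rot: [0.996, -0.088, 0.004, 0.002]
force: [12.4, -6.0, -12.8]
finger_gap: 0.0552
grip_force: 40.0
d [-3.9 -0.4 -1.1] yaw -10.14 tilt [ 0.009  0.004 -1.   ] j [ 0.41  0.56  0.2   1.93 -0.17  0.66 -1.04] pos [ 0.4658 -0.3331  0.0449] F [ 12.4  -6.  -12.8] t 6.3
```

```bash
python3 -m handwheel '[[[0,0,0,0,0.3],[0,0,0,0,0],[0,0,0,0,0],[0,0,0,0,0],[0,0,-20,0,0],[0,0,-50,0,0],[0,0,-80,0,0],[0,0,-110,0,0],[0,0,-140,0,0],[0,0,-150,0,0]]]' 40; python3 rel.py .478 -.153 .16
python3 - <<'E'
from h import *
im=grab_frame("top")
cv2.imwrite("pics/t1.png",cv2.resize(cv2.cvtColor(im,cv2.COLOR_RGB2BGR)[175:285,140:290],None,fx=5,fy=5,interpolation=2))
E
```

```text
time_s: 7.3
tool_pos: [0.462, -0.3324, 0.1978]
eef_rot: [0.996, -0.087, 0.002, 0.001]
force: [-0.4, -0.1, 0.5]
finger_gap: 0.0917
grip_force: 0.0
d [ -15.6 -179.5   37.4] yaw -10.0 tilt [ 0.005  0.002 -1.   ] j [ 0.37  0.35  0.25  1.84 -0.1   0.96 -1.09] pos [ 0.462  -0.3324  0.1978] F [-0.4 -0.1  0.5] t 7.3
```

View pics/t1.png

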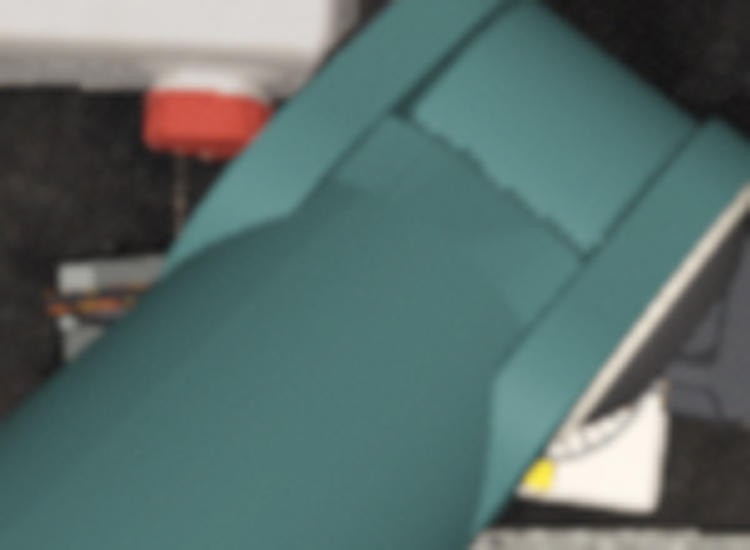

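```bash
python3 - <<'E'
from h import *
b=at_z("side",(258,186),0);print("box bottom near-left corner",b)
for z in(.05,.08,.1,.12,.14,.16): print(z,proj("side",[b[0],b[1],z]),proj("top",[b[0],b[1],z]), "topedge x at z",at_z("top",(190,190),z)[:2],"knob",at_z("top",(182,205),z/2)[:2])
E
python3 -m handwheel '[[[0,-15,0,-8,0],[-2,-35,0,-16,0],[-4,-60,0,-24,0],[-7,-85,0,-32,0],[-9,-110,0,-40,0],[-11,-135,0,-48,0],[-13,-155,0,-56,0],[-15,-170,0,-64,0],[-16,-178,0,-72,0],[-16,-180,0,-80,0]]]' 40; python3 rel.py .478 -.153 .16
```

```text
box bottom near-left corner [ 0.58840899 -0.2165745   0.        ]
0.05 [257.78621038 169.79221432] [200.72296587 190.21454997] topedge x at z [ 0.58880678 -0.19078565] knob [ 0.55643342 -0.16845215]
0.08 [257.65230419 159.6405391 ] [199.04449286 187.57283061] topedge x at z [ 0.58253441 -0.19571957] knob [ 0.5538852  -0.17120405]
0.1 [257.56055632 152.68496363] [197.86499983 185.71644713] topedge x at z [ 0.57835283 -0.19900886] knob [ 0.55218639 -0.17303865]
0.12 [257.46674894 145.57325293] [196.63335204 183.77797817] topedge x at z [ 0.57417125 -0.20229814] knob [ 0.55048758 -0.17487325]
0.14 [257.37081191 138.30009006] [195.346012   181.75185617] topedge x at z [ 0.56998967 -0.20558742] knob [ 0.54878877 -0.17670786]
0.16 [257.27267189 130.85991389] [193.99911495 179.63199841] topedge x at z [ 0.5658081 -0.2088767] knob [ 0.54708996 -0.17854246]
time_s: 8.35
tool_pos: [0.4755, -0.1496, 0.193]
eef_rot: [0.817, 0.577, -0.001, -0.001]
force: [0.2, -0.1, -0.2]
finger_gap: 0.0919
grip_force: 0.0
d [-2.3  3.6 33. ] yaw 70.47 tilt [ 0.    -0.003 -1.   ] j [ 0.31  0.24 -0.08  1.98  0.02  0.92 -0.13] pos [ 0.4755 -0.1496  0.193 ] F [ 0.2 -0.1 -0.2] t 8.35
```

```bash
python3 -m handwheel '[[[-1,2,0,-8,0],[-2,3,0,-16,0.2],[-2,3,0,-22,0.5],[-2,3,0,-25.5,0.5],[-2,3,0,-25.5,0.5],[-2,3,0,-25.5,0.5],[-2,3,0,-25.5,0.5],[-2,3,0,-25.5,0.5],[-2,3,0,-25.5,0.5],[-2,3,0,-25.5,0.5]]]' 40; python3 rel.py .478 -.153 .063
python3 - <<'E'
from h import *
im=cv2.cvtColor(grab_frame("top"),cv2.COLOR_RGB2BGR); cv2.imwrite("pics/t2full.png",im)
s=cv2.cvtColor(grab_frame("side"),cv2.COLOR_RGB2BGR); cv2.imwrite("pics/s2full.png",s)
o=np.zeros((600,800,3),np.uint8);o[:,:400]=cv2.resize(im[200:275,218:268+0],(400,600),interpolation=2);o[:400,400:]=cv2.resize(s[100:200,180:280],(400,400),interpolation=2)
cv2.imwrite("pics/t2.png",o)
E
```

```text
time_s: 9.35
tool_pos: [0.4786, -0.1541, 0.1946]
eef_rot: [0.672, 0.74, -0.0, 0.0]
force: [-0.4, 0.2, -0.0]
finger_gap: 0.0458
grip_force: 0.0
d [  1.2  -0.5 131.6] yaw 95.51 tilt [-0.  0. -1.] j [ 0.37  0.25 -0.14  1.97  0.04  0.92  0.3 ] pos [ 0.4786 -0.1541  0.1946] F [-0.4  0.2 -0. ] t 9.35
```

View pics/t2.png

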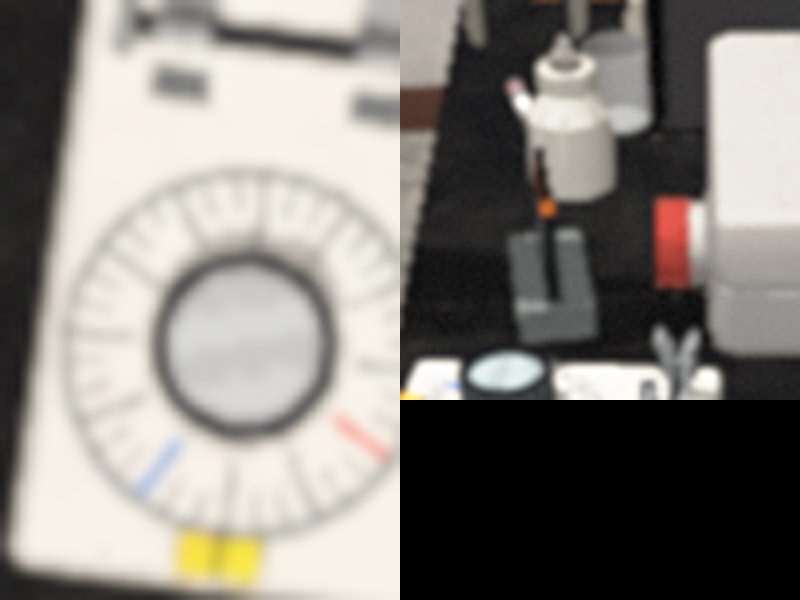

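Run:
```python
from h import *
P=lambda u,v:np.array([218+(u+.5)/8-.5,200+(v+.5)/8-.5])
# ring center from fit of flange outline points in this crop
a,yaw=np.array([.4619,-.3318]),-6.57
L=np.array([at_z("top",P(*u),.038)[:2] for u in [(65,345),(250,168),(245,537)]]);
A=np.c_[2*L,np.ones(3)];s=np.linalg.solve(A,(L**2).sum(1));c=s[:2];print("center",c,np.sqrt(s[2]+c@c))
for cen in(a,c):
  an=lambda u:np.degrees(np.arctan2(*(at_z("top",P(*u),.038)[:2]-cen)[::-1]))
  i=an((217,545));print("index",(i)%360,yaw+180)
  for k,us in dict(red=[(387,458),(337,418)],blue=[(143,494),(180,440)],l60=[(227,528),(233,462)],l30=[(313,508),(290,455)]).items(): print(k,[round((an(u)-(yaw+180)+360)%360+dict(red=0,blue=90,l60=60,l30=30)[k],1)%360 for u in us])
```

```text
center [ 0.46303987 -0.33231934] 0.054271415697117645
index 171.59026329704866 173.43
red [np.float64(60.7), np.float64(61.9)]
blue [np.float64(60.30000000000001), np.float64(59.0)]
l60 [np.float64(60.6), np.float64(59.80000000000001)]
l30 [np.float64(60.5), np.float64(60.5)]
index 171.24315368130453 173.43
red [np.float64(59.3), np.float64(59.8)]
blue [np.float64(60.60000000000002), np.float64(59.5)]
l60 [np.float64(60.1), np.float64(59.19999999999999)]
l30 [np.float64(59.4), np.float64(58.8)]
```

Run:
```python
from h import *
im=cv2.imread("pics/t2full.png");g=cv2.cvtColor(im,cv2.COLOR_BGR2GRAY).astype(float)
def side(lo,hi,sgn,rows):
    pts=[]
    for r in rows:
        row=g[r,lo:hi];d=sgn*np.diff(row);d[d<25]=0
        if d.sum()>40: pts.append(at_z("top",((d*(np.arange(lo,hi-1)+.5)).sum()/d.sum(),r),.03)[:2])
    return np.array(pts)
for n,a in dict(left=(214,234,1,range(202,262)),right=(268,288,-1,range(205,268))).items():
    p=side(*a);v=cv2.fitLine(p.astype(np.float32),cv2.DIST_HUBER,0,1e-4,1e-4).ravel();print(n,len(p),np.degrees(np.arctan(v[1]/v[0])),v)
h=cv2.cvtColor(im,cv2.COLOR_BGR2HSV);m=(h[...,0]>18)&(h[...,0]<38)&(h[...,1]>110)&(h[...,2]>80);m[:258]=0;m[:,:235]=0;m[285:]=0;m[:,260:]=0
q=np.argwhere(m)[:,::-1].mean(0);w=at_z("top",q,.036)[:2];print("yellow",m.sum(),q,w,[np.degrees(np.arctan2(*(np.array(c)-w)[::-1])) for c in((.4619,-.3318),(.463,-.3323))])
```

```text
left 60 -7.0938864 [ 0.9923451  -0.1234956   0.47285938 -0.27002132]
right 63 -7.1729174 [ 0.99217385 -0.12486427  0.46534437 -0.39474708]
yellow 48 [244.85416667 269.08333333] [ 0.40323943 -0.32397455] [np.float64(-7.598518378469529), np.float64(-7.931022795078588)]
```

```bash
python3 -m handwheel '[[[1,0,25,0.5,0.5],[1,0,55,0.5,0.5],[1,0,85,0.5,0.5],[1,0,110,0.5,0.5],[1,0,125,0.5,0.5],[1,0,131,0.5,0.5],[1,0,131,0.5,0.5],[1,0,131,0.5,0.5],[1,0,131,0.5,0.7],[1,0,131,0.5,0.8]]]' 30
python3 -m handwheel '[[[0,0,0,0,1],[0,0,0,0,1],[0,0,0,0,1],[0,0,0,0,1],[0,0,0,0,1],[0,0,0,0,1],[0,0,0,0,1],[0,0,0,0,1],[0,0,0,0,1],[0,0,0,0,1]]]' 30; python3 rel.py .478 -.153 .063
```

```text
time_s: 10.45
tool_pos: [0.479, -0.1534, 0.0644]
eef_rot: [0.676, 0.737, 0.0, 0.001]
force: [-0.1, -0.6, 1.2]
finger_gap: 0.0318
grip_force: 0.0
time_s: 11.45
tool_pos: [0.4801, -0.1532, 0.064]
eef_rot: [0.675, 0.738, 0.001, 0.001]
force: [4.7, 0.6, -2.6]
finger_gap: 0.008
grip_force: 29.9
d [ 0.4 -2.1  1. ] yaw 95.05 tilt [-0.001  0.003 -1.   ] j [ 0.34  0.45 -0.12  2.06  0.09  0.63  0.25] pos [ 0.4801 -0.1532  0.064 ] F [ 4.7  0.6 -2.6] t 11.45
```

```bash
python3 -m handwheel '[[[0,0,-3,0,1],[0,0,-10,0,1],[0,0,-25,0,1],[0,0,-45,0,1],[0,0,-70,0,1],[0,0,-95,0,1],[0,0,-115,0,1],[0,0,-125,0,1],[0,0,-125,0,1],[0,0,-125,0,1]]]' 50; python3 rel.py .5563 -.3434 .184
```

```text
time_s: 12.45
tool_pos: [0.4774, -0.1531, 0.1876]
eef_rot: [0.676, 0.737, -0.001, -0.001]
force: [0.3, -0.1, -1.1]
finger_gap: 0.0076
grip_force: 50.0
d [-196.5   62.1    3.3] yaw 95.0 tilt [ 0.001 -0.002 -1.   ] j [ 0.37  0.26 -0.14  1.98  0.05  0.91  0.29] pos [ 0.4774 -0.1531  0.1876] F [ 0.3 -0.1 -1.1] t 12.45
```

```bash
python3 -m handwheel '[[[-10,3,0,1,1],[-30,8,0,3,1],[-60,18,0,5,1],[-95,28,0,7,1],[-130,40,0,9,1],[-160,50,0,11,1],[-182,58,0,12,1],[-193,61,0,12,1],[-196,62,0,12,1],[-196,62,0,12,1]]]' 50
python3 - <<'E'
from h import *
s=cv2.cvtColor(grab_frame("side"),cv2.COLOR_RGB2BGR); cv2.imwrite("pics/s3full.png",s)
cv2.imwrite("pics/s3.png",cv2.resize(s[80:230,170:330],(640,600),interpolation=2))
st=arm.state();Rm=R.from_quat(st["eef_rot"]).as_matrix()
yaw=np.arctan2(-Rm[0,1]*-1,1) if 0 else np.arctan2(-Rm[0,0],Rm[1,0])
foot=st["tool_pos"]-[0,0,.056];ey=np.array([-np.sin(yaw),np.cos(yaw),0])
for k in(-.04,.04):print("pred foot corner",proj("side",foot+k*ey),"slot end",proj("side",np.array([.5563,-.3434,.03])+k*ey))
E
python3 rel.py .5563 -.3434 .184
```

```text
time_s: 13.45
tool_pos: [0.5569, -0.343, 0.1878]
eef_rot: [0.749, 0.663, -0.0, -0.001]
force: [-1.1, -0.2, -1.0]
finger_gap: 0.0077
grip_force: 50.0
pred foot corner [244.62940875 177.33525417] slot end [245.65270893 215.96145003]
pred foot corner [247.87646351 158.73021754] slot end [248.64334168 195.80884927]
d [-1.3 -0.6  4.1] yaw 83.05 tilt [ 0.001 -0.001 -1.   ] j [ 0.52  0.5  -0.03  1.61  0.01  1.03  0.37] pos [ 0.557  -0.3422  0.1881] F [-0.   0.  -0.6] t 13.5
```

View pics/s3.png

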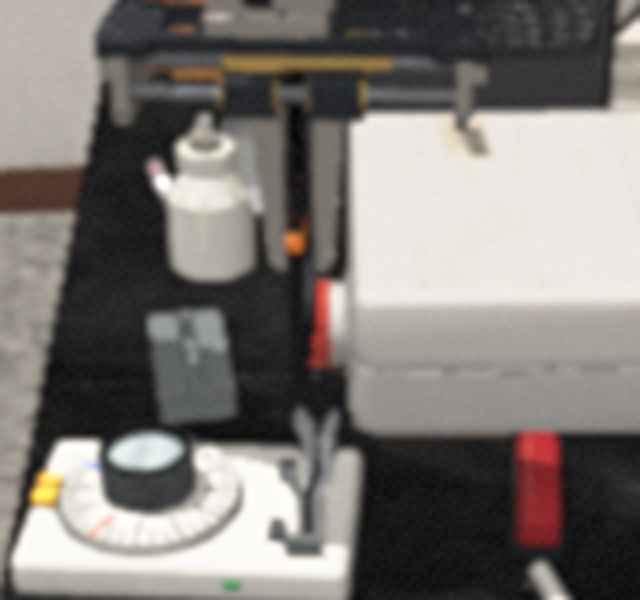

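Run:
```python
from h import *
y=np.radians(-7.1);ex=np.array([np.cos(y),np.sin(y),0]);ey=np.array([-np.sin(y),np.cos(y),0])
t=np.array([.557,-.3426,.188])
print("shield near top edge end",proj("side",t+[0,0,.034]-.04*ey),"seen ~",170+294/4,80+240/4)
s=np.array([.5563,-.3434,0])
print("near clip mouth",proj("side",s-.034*ey+[0,0,.07])," seen ~",170+317/4,80+415/4, "px/mm",(proj("side",s+ex*.01-.034*ey+[0,0,.07])-proj("side",s-.034*ey+[0,0,.07]))/10)
print("clip foot near (back face)",proj("side",s-.039*ey+[0,0,.03]),"seen base",170+303/4,80+548/4)
for n in("clip_l_at","clip_r_at","slot_floor"):
  print(n,[(np.round(r["uv"],1),round(r["confidence"],2)) for r in tip_of("side",n)[:1]])
print(proj("side",s+.03*ey+[0,0,.03]),proj("side",s-.03*ey+[0,0,.03]),proj("side",s+[0,0,.03]))
```

```text
shield near top edge end [243.22303553 139.23522685] seen ~ 243.5 140.0
near clip mouth [245.3493174  199.97433108]  seen ~ 249.25 183.75 px/mm [0.44983324 0.01355613]
clip foot near (back face) [245.64844214 215.69007163] seen base 245.75 217.0
clip_l_at [(array([247.8, 201.8]), 0.72)]
clip_r_at [(array([251.2, 210.8]), 0.87)]
slot_floor [(array([247.1, 206.9]), 0.86)]
[248.32398423 198.17811691] [246.0162906  213.28243033] [247.20050294 205.53152522]
```

```bash
python3 -m handwheel '[[[-1,0,10,0,1],[-1,0,22,0,1],[-1,0,34,0,1],[-1,0,46,0,1],[-1,0,56,0,1],[-1,0,62,0,1],[-1,0,64,0,1],[-1,0,64,0,1],[-1,0,64,0,1],[-1,0,64,0,1]]]' 55;python3 rel.py .5563 -.3434 .086; 
python3 -m handwheel '[[[0,0,3,0,1],[0,0,6,0,1],[0,0,9,0,1],[0,0,12,0,1],[0,0,14,0,1],[0,0,16,0,1],[0,0,18,0,1],[0,0,20,0,1],[0,0,20,0,1],[0,0,20,0,1]]]' 55;python3 rel.py .5563 -.3434 .086
```

```text
time_s: 14.65
tool_pos: [0.5576, -0.3442, 0.1252]
eef_rot: [0.749, 0.663, 0.0, 0.001]
force: [-1.0, 0.9, -0.6]
finger_gap: 0.0076
grip_force: 55.0
d [ 0.7 -1.4 39.2] yaw 83.01 tilt [-0.     0.001 -1.   ] j [ 0.52  0.57 -0.03  1.66  0.02  0.91  0.37] pos [ 0.5576 -0.3442  0.1252] F [-1.   0.9 -0.6] t 14.65
time_s: 15.65
tool_pos: [0.5576, -0.3445, 0.1052]
eef_rot: [0.749, 0.663, 0.0, 0.001]
force: [-0.9, 0.5, 4.6]
finger_gap: 0.0075
grip_force: 55.0
d [ 0.9 -1.5 19.2] yaw 83.0 tilt [-0.001  0.001 -1.   ] j [ 0.52  0.59 -0.03  1.67  0.02  0.88  0.36] pos [ 0.5576 -0.3445  0.1052] F [-0.9  0.5  4.6] t 15.65
```

Entered the clips with 4.6 N, low side force. Continue down.

```bash
python3 -m handwheel '[[[0,0,3,0,1],[0,0,6,0,1],[0,0,9,0,1],[0,0,12,0,1],[0,0,14,0,1],[0,0,16,0,1],[0,0,17,0,1],[0,0,18,0,1],[0,0,18,0,1],[0,0,18,0,1]]]' 55;python3 rel.py .5563 -.3434 .086; 
python3 -m handwheel '[[[0,0,0.5,0,1],[0,0,1,0,1],[0,0,1.5,0,1],[0,0,2,0,1],[0,0,2.5,0,1],[0,0,3,0,1],[0,0,3,0,1],[0,0,3,0,1],[0,0,3,0,1],[0,0,3,0,1]]]' 55;python3 rel.py .5563 -.3434 .086
```

```text
time_s: 16.65
tool_pos: [0.5576, -0.344, 0.0867]
eef_rot: [0.749, 0.663, 0.0, 0.0]
force: [0.9, -0.3, 3.9]
finger_gap: 0.0079
grip_force: 55.0
d [ 0.5 -1.4  0.7] yaw 83.02 tilt [-0.     0.001 -1.   ] j [ 0.52  0.62 -0.03  1.68  0.02  0.84  0.36] pos [ 0.5576 -0.344   0.0867] F [ 0.9 -0.3  3.9] t 16.65
time_s: 17.65
tool_pos: [0.5577, -0.344, 0.0856]
eef_rot: [0.749, 0.663, 0.0, 0.0]
force: [-2.2, 3.0, 15.2]
finger_gap: 0.0076
grip_force: 55.0
d [ 0.5 -1.5 -0.4] yaw 83.02 tilt [-0.     0.001 -1.   ] j [ 0.52  0.62 -0.03  1.68  0.02  0.84  0.36] pos [ 0.5577 -0.344   0.0856] F [-2.2  3.  15.2] t 17.65
```

```bash
python3 -m handwheel '[[[0,0,-2,0,1],[0,0,-2,0,0.8],[0,0,-2,0,0.6],[0,0,-2,0,0.5],[0,0,-2,0,0.5],[0,0,-2,0,0.5],[0,0,-12,0,0.5],[0,0,-35,0,0.5],[0,0,-60,0,0.5],[0,0,-85,0,0.5]]]' 55
python3 -m handwheel '[[[0,0,-30,0,0.5],[10,0,-65,0,0.5],[40,0,-80,0,0.5],[75,0,-80,0,0.5],[115,0,-80,0,0.5],[150,0,-80,0,0.5],[180,0,-80,0,0.5],[195,0,-80,0,0.5],[200,0,-80,0,0.5],[200,0,-80,0,0.5]]]' 55
python3 - <<'E'
from h import *
s=cv2.cvtColor(grab_frame("side"),cv2.COLOR_RGB2BGR);t=cv2.cvtColor(grab_frame("top"),cv2.COLOR_RGB2BGR)
o=np.zeros((600,800,3),np.uint8);o[:,:400]=cv2.resize(t[185:282,220:285],(400,600),interpolation=2);o[:,400:]=cv2.resize(s[140:290,170:270],(400,600),interpolation=2)
cv2.imwrite("pics/f.png",o)
y=np.radians(-7.1);ey=np.array([-np.sin(y),np.cos(y),0]);c=np.array([.5563,-.3434,.12])
print("exp top ends in crops",[np.round((proj("top",c+k*ey)-[220,185])*[400/65,600/97]) for k in(-.04,.04)],[np.round((proj("side",c+k*ey)-[170,140])*4) for k in(-.04,.04)],arm.state()["force"])
E
```

```text
time_s: 18.65
tool_pos: [0.5572, -0.344, 0.1702]
eef_rot: [0.749, 0.663, 0.0, 0.0]
force: [1.1, 0.4, -0.4]
finger_gap: 0.0459
grip_force: 0.0
time_s: 19.65
tool_pos: [0.5816, -0.1461, 0.2489]
eef_rot: [0.749, 0.663, -0.0, 0.0]
force: [-0.5, -0.4, 0.1]
finger_gap: 0.0462
grip_force: 0.0
exp top ends in crops [array([317.,  96.]), array([96., 68.])] [array([298., 170.]), array([311.,  94.])] [-0.13405222  1.08368413  0.068237  ]
```

View pics/f.png

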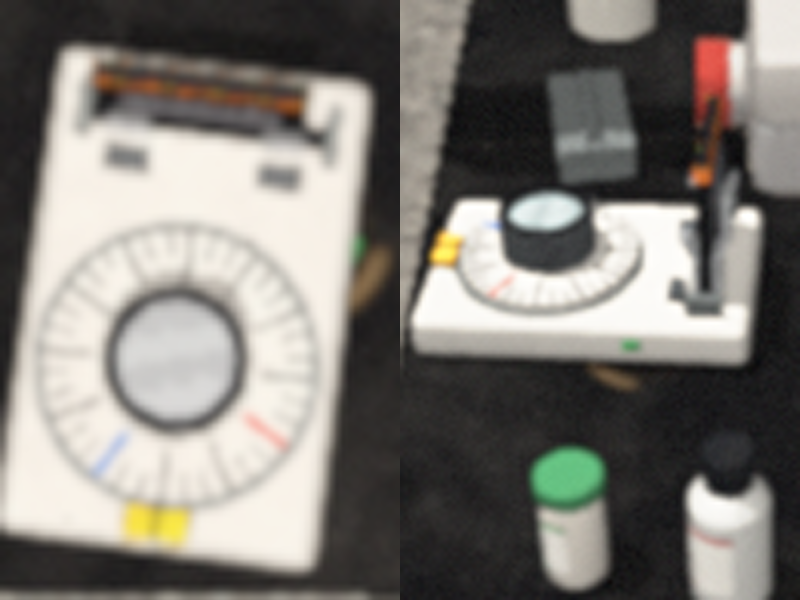

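```bash
python3 -c "
from bench import arm
print(arm.hand_in())"
```

```text
the job is handed in; nothing more can be done
None
```

The job is handed in. The ring reads about 61° (limit 60 ± 3.4) in the last picture. The shield bottomed out in the clips at about 15 N, orange edge up. The gripper is open and clear, and no contact with the vial, bottle or stapler was seen. It took about 20 s, and the verdict was not shown.

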